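# Pack, close, index and scan a component tub

## Task

Put all the loose white relays (however many there are) into the round tub on the turntable, then set the lid on it and press it down by its knob until it is fully seated and level; the seal lugs may be pushed down only by the lid. With the tub closed, turn the turntable by its post counter-clockwise all the way to its stop, then pick up the code reader and hold it steady for two seconds, level and aimed squarely at the middle of the tub's label with its window about 5 cm away. Finally lay the reader back on its rest mat, in the middle and along the mat, and leave everything else on the bench where it is.

Things in the scene. Friction and masses are not known exactly. Their poses are not given: they have to be found in the camera images.
- relay1: small box-shaped power relay, plain white case with a black foot, 30 x 22 x 24 mm (its x, y, z), 40 g; 3 to 5 of these identical relays stand loose on the grey mat in front of the robot, the others are absent (None). Origin at the centre of the box
- relay2: as relay1
- relay3: as relay1
- relay4: as relay1
- relay5: as relay1
- tub (a point): centre of the inner floor of the round black tub that is built onto the turntable, on the turntable's axis, 25 mm above the bench; z up, turns with the turntable, x points to the tub's label. Tub: inside radius 64 mm, outside radius 68 mm, rim 54 mm above this point. Three sprung seal lugs stand outside its wall (see lug1)
- table_top (a joint): angle (rad) of the turntable about its vertical axis, counter-clockwise from above; it runs from 0 to a hard stop at 1.571, turns with light friction (about 1 N at the post) and stays where it is left; starts at 0 to 0.35. With it at the stop the label faces the robot's left (+y, give or take 0.2 rad)
- post (a point): top centre of the upright steel post (13 mm diameter, 60 mm tall, top 81 mm above the bench) on a tab at the turntable's edge, 118 mm from the axis, on the side across from the label; the turntable is turned by it
- label (a point): centre of the white bar-code label (34 mm wide, 30 mm high) on the outside of the tub's wall, 50 mm above the bench; x points straight out of the label, z up
- lug1 (a joint): push-down (m) of one of 3 stiff rubber seal lugs just outside the tub's wall (74.5 mm from the axis; 60 degrees either side of the label and across from it): 0 up (top 6 mm above the rim), 0.006 level with the rim. Each gives way to 3 N (all three 9 N) and stays where it was pushed. Only the lid may push them down
- lug2 (a joint): as lug1
- lug3 (a joint): as lug1
- lid: loose black lid, 0.12 kg: disc 158 mm across, 6 mm thick; plug below it 120 mm across, 12 mm deep (lowest 4 mm 112 mm across); round knob on top 26 mm across, 36 mm high. Origin: centre of the disc's underside (knob top 42 mm above); z up through the knob. Laid on the tub it rests on the lugs, 6 mm over the rim; seated, its origin is at rim height, 54 mm above point tub
- wand: hand-held code reader, a straight white and grey bar 150 mm long, 0.15 kg, handle 28 mm wide and 30 mm high, head (front 35 mm) 38 mm wide and 30 mm high. Origin at the middle of the bar (length, width and height); x points out of the reading window in the head. It lies on its rest at the start
- focus (a point): the reader's focus point, on its axis 50 mm in front of the reading window (125 mm ahead of the wand's origin); it must be brought onto the label
- rest: flat black rubber rest mat, 200 x 80 x 4 mm (x, y, z), fixed to the bench, on which the reader belongs, lying along the mat's x (reader's origin 19 mm above the bench when it lies there). Origin: centre of the underside
- capacitor: bystander: small metal can, 18 mm across, 26 mm high, among the relays; origin under its centre
- reel: bystander: reel of solder wire standing on end, 68 mm across, 50 mm high
- flux: bystander: small bottle, 48 mm across, 100 mm high
- driver: bystander: screwdriver, 170 mm long, lying at the far right
- board: bystander: green circuit board, 100 x 140 mm, lying at the far side
- jar: bystander: glass jar, 52 mm across, 60 mm high, at the far left
Mind the look-alikes: they are no part of the job. What is shaped like the wand but pink or purple is not meant. What is shaped like the relay4 but green is not meant.

How it is judged:
On the way, in this order (a step that is already met when the one before it is completed fails the run):
1. every relay present lies in the open tub (horizontal distance between each of relay1, relay2, relay3, relay4, relay5 and tub below 0.058 m and z of relay1 in the frame of tub between 0 and 0.042 m and z of relay2 in the frame of tub between 0 and 0.042 m and z of relay3 in the frame of tub between 0 and 0.042 m and z of relay4 in the frame of tub between 0 and 0.042 m and z of relay5 in the frame of tub between 0 and 0.042 m and horizontal distance between lid and tub above 0.05 m), for 0.2 s.
2. the lid is pressed home on the tub, level, with the relays in it (horizontal distance between each of relay1, relay2, relay3, relay4, relay5 and tub below 0.058 m and z of relay1 in the frame of tub between 0 and 0.042 m and z of relay2 in the frame of tub between 0 and 0.042 m and z of relay3 in the frame of tub between 0 and 0.042 m and z of relay4 in the frame of tub between 0 and 0.042 m and z of relay5 in the frame of tub between 0 and 0.042 m and horizontal distance between lid and tub below 0.008 m and z of lid in the frame of tub between 0.05 and 0.0565 m and angle between lid's own z axis and vertical below 0.04 rad), for 0.2 s.
3. the closed tub has been turned to the stop (horizontal distance between lid and tub below 0.008 m and z of lid in the frame of tub between 0.05 and 0.0565 m and angle between lid's own z axis and vertical below 0.04 rad and value of joint table_top above 1.52 rad), for 0.2 s.
4. the reader is held still with its focus on the label and square to it (all of step 3 and distance between focus and label below 0.02 m and angle between the x axis of wand and the x axis of label, either way round below 0.2 rad and linear speed of wand below 0.03 m/s and angular speed of wand below 0.3 rad/s and contact force between the fingers and wand above 0.5 N), for 1.5 s.
At the end, for the whole second after the job is handed in: relays in the tub (within 58 mm of its axis, under 42 mm above its floor); lid within 8 mm of the axis, under 2.5 mm above its seat, level to 0.04 rad; turntable past 1.52 rad; reader at rest on its mat, origin within 45 mm along and 25 mm across of its middle, along it to 0.35 rad (all of step 3 and horizontal distance between each of relay1, relay2, relay3, relay4, relay5 and tub below 0.058 m and z of relay1 in the frame of tub between 0 and 0.042 m and z of relay2 in the frame of tub between 0 and 0.042 m and z of relay3 in the frame of tub between 0 and 0.042 m and z of relay4 in the frame of tub between 0 and 0.042 m and z of relay5 in the frame of tub between 0 and 0.042 m and x of wand in the frame of rest between -0.045 and 0.045 m and y of wand in the frame of rest between -0.025 and 0.025 m and z of wand in the frame of rest between 0.012 and 0.028 m and angle between the x axis of wand and the x axis of rest, either way round below 0.35 rad and linear speed of wand below 0.02 m/s); the robot touches nothing.
It fails at once if a seal lug is pushed down more than 3 mm without the lid (horizontal distance between lid and tub above 0.05 m and value of joint any of lug1, lug2, lug3 above 0.003 m).
It fails at once if a bystander is moved more than 40 mm (distance of any of capacitor, reel, flux, driver, board, jar from where it was at the start of the episode above 0.04 m).
Of relay1, relay2, relay3, relay4, relay5 only 3 to 5 are there at a start; the rules pass over those that are not, and their reading is None.
At some moment in a run one of relay1, relay2, relay3, relay4, relay5, wand may be knocked a few centimetres aside while the robot is not near it.
Once in a run the grip may slacken for a moment while it holds something.
It also fails if it takes over 210 s, if anything falls off the work surface, if the arm or the gripper's body presses on something with over 40 N, if the wrist force passes 120 N, or if a joint passes its speed limit or range.

## Robot

A 6-joint arm with a two-finger parallel gripper is mounted at the origin on the work surface. World frame = base frame: x ahead of the robot, y to its left, z up, the work surface at z = 0. Lengths are in m, angles in rad, forces in N, time in s.
With the tool pointing down it reaches from about 0.4 to 0.925 m from the base axis. Payload 3.4 kg.
Tool frame: the origin (TCP) lies midway between the tips of the shut fingers; the grasp point (between the pads) lies 19 mm behind it; z points along the fingers, y is the line along which they close (so a half turn about z gives the same grasp; the last joint's range is limited). The gripper opens to 85 mm and grips with 20 to 120 N. Pads are 22 mm wide; open, the fingers measure 114 mm over their backs; the gripper's body (76 mm by 85 mm) begins 54 mm behind the grasp point. The pads swing forward as they close: fully open they stand 13 mm farther back than shut.
Start: joints at [1.073, 0.307, 1.506, -0, 1.328, -0.073], TCP at [0.237, 0.524, 0.192] pointing down, gripper open.
Joint ranges: [-3.12, 3.12], [-1.05, 2.28], [0.14, 2.33], [-1.42, 4.57], [0.1, 2.73], [-2.68, 2.68]. Speed limits (rad/s): [2.57, 2.57, 3.14, 3.14, 3.14, 3.14].

## Interface

Orientations are given as a unit quaternion [x, y, z, w].
In Python, from rig import robot gives the robot as it stands. The module is installed in compiled form; this text tells all that it offers. Calls block until the motion is done:
- robot.move_pose(position, orientation): joint-space move of the TCP to a pose.
- robot.servo_line(position, frame=None, velocity=0.15): straight line of the TCP; frame=None keeps the orientation; velocity is the mean speed in m/s.
- robot.move_joints(angles): joint-space move.
- robot.ungrasp() and robot.grab(): open the fingers fully, or close them until they stop; the grip force is fixed at half the most.
- robot.pause(seconds).
- robot.ik(position, orientation): joint angles nearest the present ones, or None.
- robot.get_obs(): the state.
- robot.snapshot(name): name is "scene" or "top" or "wrist"; returns (picture, depth): 480x640x3 uint8, red, green, blue; 480x640 float32, m along the optical axis (not along the pixel's ray), 0 where there is no reading.
- robot.get_calibration(name): a dict with "fx", "fy", "cx", "cy" (pixels), "position" and "rotation" of the camera in the world. Camera axes: x right, y down, z forward; pixel columns grow to the right and rows downward; lengths in m; the calibration is good to about 2 mm. The wrist camera is an equidistant fisheye: a pixel r from the principal point sees the ray r / f radians off the axis. A picture is of the moment at which its call begins: read the wrist's pose just before it. get_calibration takes no time and is no camera call; for the wrist camera it gives the pose at the moment of the call.
A pose or a line that the arm cannot do raises robot.Unreachable and nothing moves.
- robot.hand_in(): hands the job in; it is judged then, once.
Trained networks look in the newest picture that a camera, given by its name, has taken for a name from the list of things; names that differ only in an ending like _2 or _b are one class to them, and where a whole thing is asked for, a point or a joint stands for the part that bears it (a point fixed in the world has none). Each returns a list of dicts, best first, with "p" (0 to 1); they miss things now and then, are a little off and sometimes report something else, mostly with a low value. They report only what shows in the picture. A call takes as long as a camera call. They do not tell look-alikes from the thing itself.
- robot.spot_in(target, camera): "point" ([row, column] in pixels, amid what is visible of it).
The state is a dict: "t": time; "q": joint angles; "dq": joint speeds; "joint_efforts": joint torques, N m; "tcp_pos": TCP position; "orientation": TCP orientation; "force": force on the tool from outside, world axes, zero at the start; "moment": the same for the moment, N m; "opening": finger opening in m; "grip_force": force on a finger pad.
Only numpy, scipy, OpenCV 4.12 (cv2) and the standard library are available. Lean on these libraries where they do the work, as an engineer would, in place of code of your own. Each camera call takes 0.05 s, during which the arm holds its last target. There are 200 camera calls.

## Working session

There is one attempt and no reset: what is moved stays moved. The work goes in short steps, each a Python script; the robot and the scene stay as the last script left them, time stands still between calls to the robot, and variables do not carry over. Pictures are saved under pics/ and viewed, at most 14 in all, crops included, and the job is handed in when it is done.

```bash
mkdir -p pics
cat > h.py <<'E'
import numpy as np, cv2
from rig import robot
from scipy.spatial.transform import Rotation as R
def snap(n,save=None):
    c=robot.get_calibration(n); im,d=robot.snapshot(n)
    if save: cv2.imwrite('pics/'+save+'.png',im[:,:,::-1])
    return im,d,c
def world(c,d):
    h,w=d.shape; v,u=np.mgrid[0:h,0:w]
    x=(u-c['cx'])/c['fx']; y=(v-c['cy'])/c['fy']
    P=np.stack([x*d,y*d,d],-1)
    Rm=np.array(c['rotation']); 
    if Rm.shape!=(3,3): Rm=R.from_quat(Rm).as_matrix()
    return P@Rm.T+np.array(c['position'])
def down(yaw):  # tool z down, tool y axis (closing) at angle yaw in world
    z=np.array([0,0,-1.]); y=np.array([np.cos(yaw),np.sin(yaw),0]); x=np.cross(y,z)
    return R.from_matrix(np.stack([x,y,z],1)).as_quat()
E
python3 - <<'E'
from h import *
for n in ['scene','top']:
    im,d,c=snap(n,n+'0'); W=world(c,d); np.savez(n+'0.npz',W=W,im=im,d=d)
    print(n,c)
    for t in ['relay1','tub','lid','wand','post','label','rest','capacitor','reel','flux','driver','board','jar']:
        for r in robot.spot_in(t,n)[:7]:
            p=np.round(r['point']).astype(int); print(t,round(r['p'],2),p,W[p[0],p[1]].round(3))
print(robot.get_obs())
E
```

```text
scene {'fx': 537.1988025185134, 'fy': 537.1988025185134, 'cx': 317.91179090878643, 'cy': 238.728573483517, 'position': array([1.04221857, 0.8320112 , 0.82812965]), 'rotation': array([ 0.26211136,  0.85851421, -0.42056257, -0.13182604])}
relay1 0.7 [291 329] [0.537 0.138 0.022]
relay1 0.69 [265 400] [0.353 0.16  0.024]
relay1 0.63 [259 295] [0.543 0.009 0.025]
relay1 0.62 [246 325] [0.456 0.006 0.024]
relay1 0.58 [256 376] [0.371 0.097 0.016]
tub 0.87 [222 256] [ 0.547 -0.171  0.024]
lid 0.69 [342 340] [0.607 0.275 0.029]
wand 0.87 [275 474] [0.242 0.283 0.029]
wand 0.84 [347 522] [0.324 0.482 0.032]
wand 0.68 [312 402] [0.457 0.285 0.035]
post 0.66 [224 256] [ 0.588 -0.088  0.085]
post 0.22 [311 402] [0.454 0.282 0.034]
label 0.96 [222 259] [ 0.541 -0.167  0.025]
label 0.17 [248 325] [0.458 0.009 0.02 ]
rest 0.87 [337 404] [0.475 0.317 0.   ]
capacitor 0.38 [266 325] [0.494 0.061 0.017]
reel 0.97 [314 219] [0.777 0.096 0.05 ]
reel 0.57 [244 325] [ 0.45  -0.003  0.021]
flux 0.71 [172 287] [ 0.381 -0.289  0.059]
flux 0.66 [225 259] [ 0.583 -0.084  0.083]
driver 0.71 [175 229] [ 0.498 -
[... 1540 characters left out ...]
t': 1.4, 'q': array([ 1.07246112e+00,  3.06761621e-01,  1.50640038e+00, -1.29690259e-05,
        1.32839512e+00, -7.35376154e-02]), 'dq': array([ 8.08621202e-04,  1.92837001e-03, -8.51466159e-04,  1.56634339e-04,
        3.33151959e-05,  1.47271256e-04]), 'joint_efforts': array([ 2.50069323e-03, -4.57496595e+01, -2.52328026e+01, -6.74544231e-05,
        1.22740268e-03,  3.67438952e-05]), 'tcp_pos': array([0.23702825, 0.52387974, 0.19232677]), 'orientation': array([2.10803873e-01, 9.77528376e-01, 1.52715426e-05, 1.10510885e-05]), 'force': array([ 0.56100443,  0.31475105, -0.27165148]), 'moment': array([ 0.01677183, -0.01909732,  0.00659511]), 'grip_force': 0.0, 'opening': 0.08528125720978928}
```

```bash
python3 -c "
import cv2
a=cv2.imread('pics/top0.png')[120:390,110:510]; cv2.imwrite('pics/topc.png',cv2.resize(a,(800,540),interpolation=2))"
```

```text
(no output)
```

View pics/scene0.png

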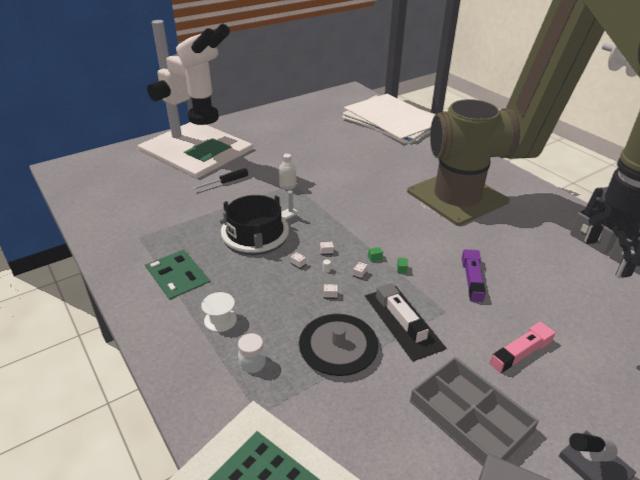

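View pics/topc.png

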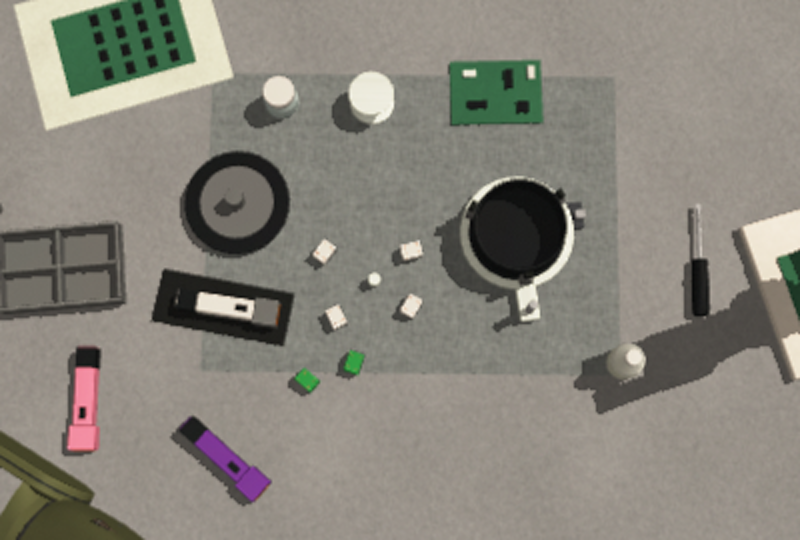

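```bash
cat >> h.py <<'E'
def wworld(c,d=None,z=None,uv=None):
    v,u=np.mgrid[0:480,0:640] if uv is None else (np.array(uv)[:,1],np.array(uv)[:,0])
    a=(u-c['cx'])/c['fx']; b=(v-c['cy'])/c['fy']; th=np.hypot(a,b)+1e-9
    ray=np.stack([np.tan(th)*a/th,np.tan(th)*b/th,np.ones_like(a)],-1)
    Rm=np.array(c['rotation']); 
    if Rm.shape!=(3,3): Rm=R.from_quat(Rm).as_matrix()
    r=ray@Rm.T; p=np.array(c['position'])
    return p+r*(d[...,None] if d is not None else ((z-p[2])/r[...,2])[...,None])
def blobs(mask,W,minpx=15):
    n,L,S,C=cv2.connectedComponentsWithStats(mask.astype(np.uint8),connectivity=8)
    out=[]
    for i in range(1,n):
        if S[i,4]>=minpx:
            m=L==i; P=W[m]; rr=cv2.minAreaRect((P[:,:2]*1000).astype(np.float32))
            out.append((C[i].round(0),S[i,4],np.median(P,0).round(4),(np.array(rr[0])/1000).round(4),np.round(rr[1],0),round(rr[2],0)))
    return out
def colors(im):
    hsv=cv2.cvtColor(im,cv2.COLOR_RGB2HSV); return hsv[...,0],hsv[...,1],hsv[...,2]
E
python3 - <<'E'
from h import *
def rep(n,W,im):
    h,s,v=colors(im); x,y,z=W[...,0],W[...,1],W[...,2]
    reg=(x>.25)&(x<.9)&(y>-.35)&(y<.45)
    print(n,'table z', np.median(z[(abs(x-.45)<.04)&(abs(y+.02)<.06)]))
    print('relay tops'); 
    for b in blobs((z>.017)&(z<.03)&(v>150)&(s<70)&reg&(x>.36)&(x<.6)&(y<.2)&(y>-.05),W): print(b)
    print('green');
    for b in blobs((z>.01)&(h>45)&(h<80)&(s>100)&reg&(x<.45),W): print(b)
    print('tall things');
    for b in blobs((z>.044)&(z<.13)&reg,W,10): print(b)
    m=(z>.010)&(z<.024)&reg&(v<90)&(np.hypot(x-.6,y-.265)<.12); P=W[m]; 
    (cx,cy),r=cv2.minEnclosingCircle((P[:,:2]*1000).astype(np.float32)); print('lid',cx,cy,r,np.median(P,0),P[:,2].std())
    m=(z>.025)&(z<.05)&reg&(abs(x-.45)<.08)&(abs(y-.27)<.1); 
    for b in blobs(m,W): print('wand',b)
    m=(z>.055)&(z<.1)&(np.hypot(x-.56,y+.155)<.1);P=W[m];(cx,cy),r=cv2.minEnclosingCircle((P[:,:2]*1000).astype(np.float32)); print('tubrim',cx,cy,r,len(P))
    m=(z>.012)&(z<.026)&(np.hypot(x-.56,y+.155)<.13)&(v>150);P=W[m];(cx,cy),r=cv2.minEnclosingCircle((P[:,:2]*1000).astype(np.float32)); print('tt',cx,cy,r,len(P))
for n in ['scene','top']:
    f=np.load(n+'0.npz'); rep(n,f['W'],f['im'])
robot.move_pose([0.47,0.05,0.36],down(np.pi/2))
c=robot.get_calibration('wrist'); im,d=robot.snapshot('wrist'); cv2.imwrite('pics/w1.png',im[:,:,::-1])
W=wworld(c,d); np.savez('w1.npz',W=W,im=im,d=d); print(c,robot.get_obs()['tcp_pos'],robot.get_obs()['q'])
rep('wrist',W,im)
E
```

```text
scene table z 0.0006784511352733724
relay tops
(array([326., 244.]), np.int32(74), array([0.4511, 0.0024, 0.0236]), array([0.4507, 0.0025]), array([23., 29.]), 58.0)
(array([297., 257.]), np.int32(86), array([0.5331, 0.0035, 0.0232]), array([0.5324, 0.0015]), array([24., 31.]), 12.0)
(array([326., 262.]), np.int32(37), array([0.4886, 0.0563, 0.0252]), array([0.488 , 0.0559]), array([20., 14.]), 55.0)
(array([360., 267.]), np.int32(90), array([0.4332, 0.113 , 0.0239]), array([0.4331, 0.1124]), array([34., 23.]), 31.0)
(array([330., 288.]), np.int32(104), array([0.531 , 0.1326, 0.0237]), array([0.531 , 0.1313]), array([24., 28.]), 54.0)
green
(array([375., 253.]), np.int32(113), array([0.3689, 0.0911, 0.0217]), array([0.3682, 0.0876]), array([26., 29.]), 64.0)
(array([402., 264.]), np.int32(98), array([0.344 , 0.1591, 0.0224]), array([0.3416, 0.1549]), array([31., 20.]), 50.0)
tall things
(array([287., 166.]), np.int32(287), array([ 0.376 , -0.3004,  0.0668]), array([ 0.3729, -0.3032]), array([39., 45.]), 58.0)
(array([290., 197.]), np.int32(66), array([ 0.4476, -0.1684,  0.0668]), arr
[... 4618 characters left out ...]
240), array([0.6006, 0.2609, 0.0522]), array([0.6012, 0.2623]), array([27., 25.]), 73.0)
(array([324., 374.]), np.int32(1090), array([0.7619, 0.0634, 0.0486]), array([0.764 , 0.0629]), array([66., 66.]), 0.0)
(array([408., 372.]), np.int32(616), array([0.7575, 0.1984, 0.0582]), array([0.763, 0.2  ]), array([46., 46.]), 66.0)
lid 601.322021484375 262.06280517578125 78.87273406982422 [0.57775342 0.25266431 0.01649859] 0.0010005256874955372
wand (array([461., 172.]), np.int32(1966), array([0.4426, 0.2562, 0.0325]), array([0.4445, 0.269 ]), array([151.,  38.]), 81.0)
tubrim 559.1906127929688 -156.1067657470703 79.81462097167969 2271
tt 536.3670654296875 -156.52337646484375 106.3443374633789 1716
```

View pics/w1.png

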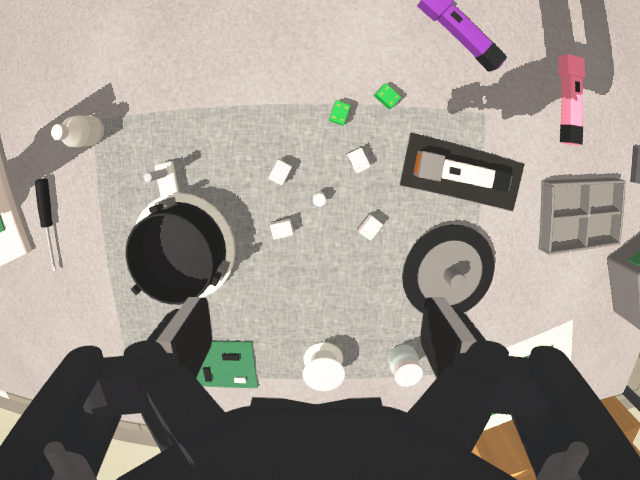

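```bash
cat >> h.py <<'E'
LOOK=[0.47,0.05,0.36]; TUB=np.array([0.5605,-0.156])
def obs(): return robot.get_obs()
def quat_near(pos,yaw):
    best=None; q0=obs()['q']
    for y in (yaw,yaw+np.pi):
        q=robot.ik(pos,down(y))
        if q is not None:
            k=np.abs(np.array(q)-q0).max()
            if best is None or k<best[0]: best=(k,y)
    return best[1]
def wlook(save=None):
    c=robot.get_calibration('wrist'); im,d=robot.snapshot('wrist')
    if save: cv2.imwrite('pics/'+save+'.png',im[:,:,::-1])
    return wworld(c,d),im
def relays(W,im):
    h,s,v=colors(im); x,y,z=W[...,0],W[...,1],W[...,2]
    m=(z>.015)&(z<.034)&(v>150)&(s<70)&(x>.33)&(x<.72)&(y>-.2)&(y<.3)&(np.hypot(x-TUB[0],y-TUB[1])>.115)
    return [b for b in blobs(m,W,60) if 18<min(b[4])<29 and 22<max(b[4])<39]
def grasp_yaw(W,b):
    rc=b[3]; a=np.deg2rad(b[5]); a=a if b[4][0]<b[4][1] else a+np.pi/2
    P=W[(W[...,2]>.009)&(W[...,2]<.1)&(np.hypot(W[...,0]-rc[0],W[...,1]-rc[1])<.09)][:,:2]-rc
    res=[]
    for y in (a,a+np.pi/2):
        u=P@[np.cos(y),np.sin(y)]; w=P@[-np.sin(y),np.cos(y)]
        res.append((int(((abs(u)>.026)&(abs(u)<.061)&(abs(w)<.015)).sum()),y))
    return res[0] if res[0][0]<=res[1][0]+3 else res[1]
E
cat > pick.py <<'E'
from h import *
import sys
def one(i):
    robot.move_pose(LOOK,down(np.pi/2)); W,im=wlook(); bs=relays(W,im)
    c=[(grasp_yaw(W,b),b) for b in bs]; c.sort(key=lambda t:t[0][0]); print('n',len(bs))
    if not c: return False
    (k,yaw),b=c[0]; p=b[3]; print(k,round(yaw,2),b[2:])
    yaw=quat_near([*p,.15],yaw); robot.move_pose([*p,.10],down(yaw))
    robot.servo_line([*p,.004],velocity=.12); robot.grab(); o=obs(); print('open',o['opening'],o['grip_force'])
    robot.servo_line([*p,.15],velocity=.2)
    a=np.pi/4+i*np.pi/2; t=TUB+.036*np.array([np.cos(a),np.sin(a)])
    yd=quat_near([*t,.15],np.pi/2); robot.move_pose([*t,.15],down(yd)); robot.servo_line([*t,.092],velocity=.1)
    print('open',obs()['opening']); robot.ungrasp(); robot.servo_line([*t,.16],velocity=.2); print('t',obs()['t'])
    return True
for i in map(int,sys.argv[1:]): 
    if not one(i): break
E
python3 pick.py 0
```

```text
n 5
0 2.02 (array([0.4306, 0.1092, 0.0225]), array([0.4302, 0.1096]), array([30., 23.]), 26.0)
open 0.00011132766995950072 0.0
open -0.00015417907430026047
t 10.5083
```

Run:
```python
from h import *
robot.move_pose(LOOK,down(np.pi/2)); W,im=wlook('w2')
for b in relays(W,im): print(b)
```

```text
(array([360., 160.]), np.int32(338), array([0.4302, 0.1095, 0.0226]), array([0.4305, 0.1097]), array([30., 23.]), 27.0)
(array([281., 173.]), np.int32(342), array([4.483e-01, 3.000e-04, 2.250e-02]), array([ 4.472e-01, -4.000e-04]), array([23., 31.]), 64.0)
(array([167., 168.]), np.int32(159), array([ 0.4353, -0.1683,  0.0194]), array([ 0.4371, -0.1738]), array([19., 30.]), 4.0)
(array([372., 228.]), np.int32(323), array([0.5273, 0.1295, 0.0226]), array([0.5281, 0.1298]), array([23., 30.]), 53.0)
(array([282., 230.]), np.int32(340), array([5.30e-01, 4.00e-04, 2.26e-02]), array([5.308e-01, 2.000e-04]), array([23., 30.]), 14.0)
```

View pics/w2.png

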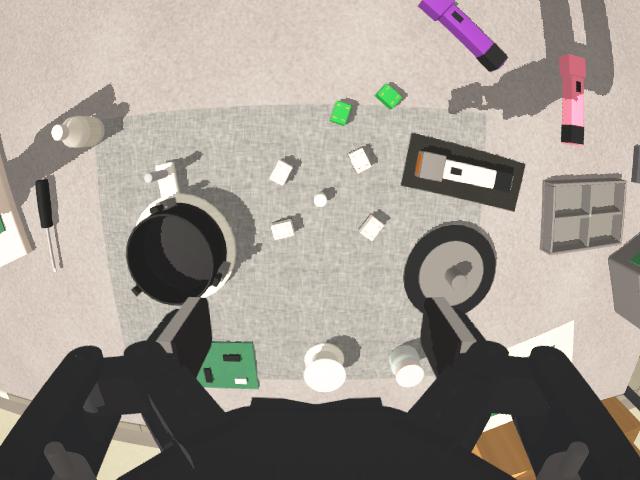

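```bash
sed -i 's/>.115)/>.15)/' h.py
python3 - <<'E'
from h import *
W,im=wlook(); b=relays(W,im)[0]; k,yaw=grasp_yaw(W,b); p=b[3]; print(p,yaw)
yaw=quat_near([*p,.15],yaw); robot.move_pose([*p,.10],down(yaw)); print(obs()['tcp_pos'],R.from_quat(obs()['orientation']).as_matrix().round(3))
robot.servo_line([*p,.004],velocity=.12); o=obs();print(o['tcp_pos'],o['opening'],o['force']); wlook('w3')
E
```

```text
[0.4304 0.1096] 2.0420352248333655
[0.43224225 0.10953814 0.10067643] [[-0.891 -0.453  0.002]
 [-0.453  0.891  0.   ]
 [-0.002 -0.001 -1.   ]]
[0.43128512 0.10965525 0.0046034 ] 0.08554494902891173 [-0.25047857 -1.07462188 -0.01250056]
```

View pics/w3.png

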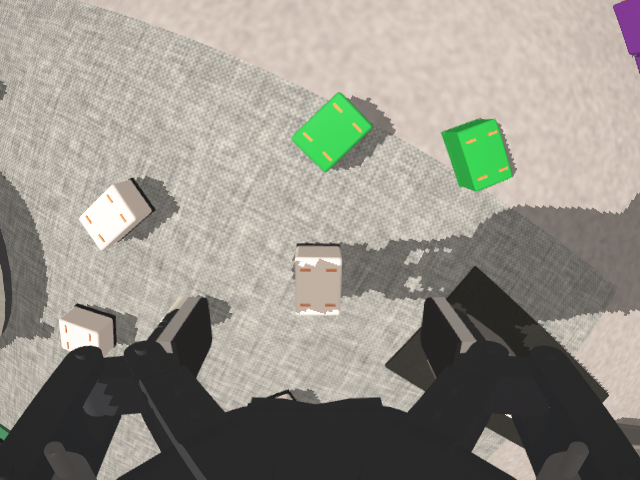

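Run:
```python
from h import *
def tip(name):
    o=obs(); W,im=wlook(name); T=R.from_quat(o['orientation']).as_matrix()
    P=(W-o['tcp_pos'])@T   # tool frame
    d=P[...,2]; m=(P[...,2]<.02)&(P[...,2]>-.1)&(np.hypot(P[...,0],P[...,1])<.1)&(cv2.cvtColor(im,7)<70)
    Q=P[m]
    print(o['opening'],len(Q))
    for lo in np.arange(-.1,.02,.01):
        s=Q[(Q[:,2]>lo)&(Q[:,2]<=lo+.01)]
        if len(s)>5: print(lo.round(2),len(s),s.min(0).round(3),s.max(0).round(3))
tip(None)
robot.grab(); tip('w4')
```

```text
0.08528257017762553 9431
-0.1 2065 [-0.012 -0.074 -0.1  ] [ 0.015  0.073 -0.09 ]
-0.09 1085 [-0.005 -0.056 -0.09 ] [ 0.012  0.056 -0.08 ]
-0.08 1458 [-0.011 -0.056 -0.08 ] [ 0.012  0.056 -0.07 ]
-0.07 1213 [-0.011 -0.056 -0.07 ] [ 0.012  0.057 -0.06 ]
-0.06 730 [-0.011 -0.055 -0.06 ] [ 0.012  0.056 -0.05 ]
-0.0 2873 [-0.088 -0.096  0.   ] [0.041 0.1   0.006]
-0.0002770765782130429 14701
-0.1 6940 [-0.009 -0.043 -0.1  ] [ 0.015  0.042 -0.09 ]
-0.09 3305 [-0.012 -0.035 -0.09 ] [ 0.015  0.034 -0.08 ]
-0.08 821 [-0.011 -0.02  -0.08 ] [ 0.013  0.02  -0.07 ]
-0.07 464 [ 0.006 -0.013 -0.07 ] [ 0.012  0.013 -0.06 ]
-0.06 476 [ 0.006 -0.013 -0.06 ] [ 0.012  0.013 -0.05 ]
-0.05 202 [ 0.006 -0.013 -0.05 ] [ 0.012  0.013 -0.043]
-0.01 36 [-0.041 -0.09  -0.001] [ 0.039  0.097 -0.   ]
-0.0 2457 [-0.077 -0.092  0.   ] [0.04  0.1   0.006]
```

View pics/w4.png

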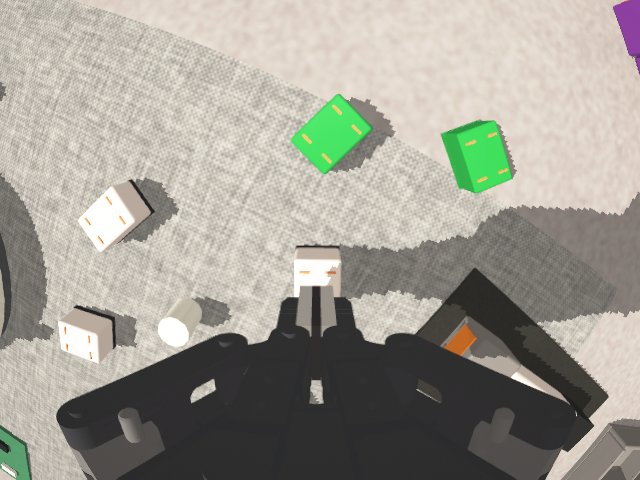

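Run:
```python
from h import *
o=obs(); W,im=wlook(); P=(W-o['tcp_pos'])@R.from_quat(o['orientation']).as_matrix()
for r in range(262,345,6): print(r,im[r,316],P[r,316].round(3),P[r,308].round(3))
p=o['tcp_pos']; robot.servo_line([p[0],p[1],.12]); robot.ungrasp(); robot.servo_line([p[0],p[1],-.02],velocity=.05); print(obs()['tcp_pos'],obs()['force'])
```

```text
262 [255 254 252] [ 0.013 -0.    -0.019] [ 0.013 -0.004 -0.019]
268 [255 254 253] [ 0.01  -0.    -0.019] [ 0.01  -0.004 -0.019]
274 [255 254 253] [ 0.007 -0.    -0.018] [ 0.007 -0.004 -0.019]
280 [255 254 253] [ 0.004 -0.    -0.018] [ 0.004 -0.004 -0.019]
286 [101  93  87] [ 0.012 -0.    -0.044] [ 0.011 -0.003 -0.042]
292 [43 39 40] [ 0.011 -0.    -0.047] [ 0.011 -0.003 -0.048]
298 [43 39 40] [ 0.012 -0.    -0.055] [ 0.011 -0.003 -0.054]
304 [42 38 40] [ 0.011 -0.    -0.059] [ 0.011 -0.003 -0.06 ]
310 [42 39 40] [ 0.011 -0.    -0.065] [ 0.011 -0.003 -0.064]
316 [42 39 40] [ 0.011 -0.    -0.069] [ 0.012 -0.003 -0.069]
322 [43 39 41] [ 0.011 -0.    -0.072] [ 0.011 -0.003 -0.073]
328 [51 47 47] [ 0.01  -0.    -0.075] [ 0.009 -0.003 -0.074]
334 [51 47 47] [ 0.008 -0.    -0.075] [ 0.012 -0.002 -0.083]
340 [51 48 47] [ 0.005 -0.    -0.075] [ 0.012 -0.002 -0.086]
[ 0.43049402  0.1096016  -0.01988001] [ 0.02991094 -1.23650712  0.69385531]
```

```bash
sed -i 's/p,.10\]/p,.07]/;s/p,.004\]/p,-.038]/;s/t,.092\]/t,.05]/;s/t,.16\]/t,.13]/' pick.py; cat pick.py | grep servo
python3 - <<'E'
from h import *
p=obs()['tcp_pos']; robot.servo_line([p[0],p[1],.1])
E
python3 pick.py 0
```

```text
robot.servo_line([*p,-.038],velocity=.12); robot.grab(); o=obs(); print('open',o['opening'],o['grip_force'])
    robot.servo_line([*p,.15],velocity=.2)
    yd=quat_near([*t,.15],np.pi/2); robot.move_pose([*t,.15],down(yd)); robot.servo_line([*t,.05],velocity=.1)
    print('open',obs()['opening']); robot.ungrasp(); robot.servo_line([*t,.13],velocity=.2); print('t',obs()['t'])
n 4
0 2.6 (array([ 0.4484, -0.    ,  0.0227]), array([ 4.484e-01, -1.000e-04]), array([23., 30.]), 59.0)
open 0.028978261639501526 59.28135395050049
open 0.028687849959849535
t 28.9583
```

```bash
python3 pick.py 1 2 3
python3 - <<'E'
from h import *
robot.move_pose([TUB[0]-.05,TUB[1],.24],down(np.pi/2)); W,im=wlook('w5'); print(obs()['t'],obs()['tcp_pos'])
h,s,v=colors(im); m=(np.hypot(W[...,0]-TUB[0],W[...,1]-TUB[1])<.062)&(W[...,2]>.035)&(W[...,2]<.09)&(v>100)
for b in blobs(m,W): print(b)
E
```

```text
n 3
0 2.53 (array([0.5277, 0.1293, 0.0226]), array([0.5279, 0.1294]), array([23., 30.]), 55.0)
open 0.028588857003699432 59.586464166641235
open 0.028763017872729058
t 38.5917
n 2
0 3.61 (array([0.476 , 0.1002, 0.0226]), array([0.4764, 0.1006]), array([30., 23.]), 27.0)
open 0.028842301420016855 59.60553467273712
open 0.029097282972560593
t 47.275
n 1
0 0.23 (array([0.5293, 0.0035, 0.0226]), array([0.5301, 0.0031]), array([23., 25.]), 13.0)
open 0.020786468073835263 59.3230140209198
open 0.020895103408286163
t 57.225
59.9333 [ 0.51049201 -0.15600382  0.23978943]
(array([291., 230.]), np.int32(636), array([ 0.5351, -0.182 ,  0.0476]), array([ 0.5362, -0.1821]), array([29., 22.]), 87.0)
(array([340., 230.]), np.int32(658), array([ 0.5351, -0.1314,  0.0475]), array([ 0.5364, -0.1313]), array([30., 22.]), 86.0)
(array([291., 273.]), np.int32(590), array([ 0.5827, -0.1827,  0.0476]), array([ 0.5851, -0.1829]), array([30., 22.]), 1.0)
(array([339., 274.]), np.int32(633), array([ 0.5837, -0.1313,  0.0474]), array([ 0.5859, -0.1309]), array([23., 31.]), 9.0)
```

View pics/w5.png

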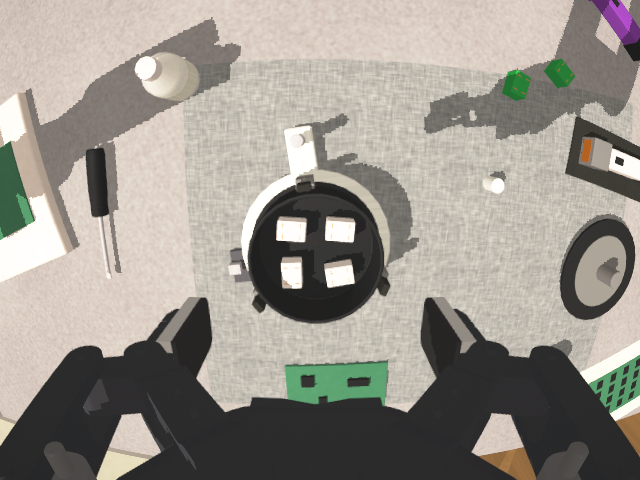

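Run:
```python
from h import *
from scipy.optimize import least_squares
def circ(P,c0):
    f=lambda t:np.hypot(P[:,0]-t[0],P[:,1]-t[1])-t[2]
    s=least_squares(f,[*c0,.066],loss='soft_l1',f_scale=.002); return s.x
W,im=wlook(); v=cv2.cvtColor(im,7)
m=(abs(W[...,2]-.0785)<.0015)&(np.hypot(W[...,0]-TUB[0],W[...,1]-TUB[1])<.072)&(v<90); print('rim',m.sum(),circ(W[m],TUB))
m=(W[...,2]>.05)&(W[...,2]<.085)&(np.hypot(W[...,0]-.4435,W[...,1]+.173)<.025)
print('post',[b[2:] for b in blobs(m,W)]); 
robot.move_pose([.56,.262,.25],down(np.pi/2)); W,im=wlook(); 
m=(W[...,2]>.045)&(W[...,2]<.06)&(np.hypot(W[...,0]-.6015,W[...,1]-.262)<.03); print('knob',[b[2:] for b in blobs(m,W)],W[m][:,2].max())
m=(abs(W[...,2]-.017)<.003)&(np.hypot(W[...,0]-.6015,W[...,1]-.262)<.09); print('disc',cv2.minEnclosingCircle((W[m][:,:2]*1000).astype(np.float32)),np.median(W[m],0))
```

```text
rim 1080 [ 0.55975317 -0.15666333  0.06545123]
post [(array([ 0.4435, -0.1741,  0.0793]), array([ 0.4433, -0.1743]), array([13., 12.]), 90.0)]
knob [(array([0.6009, 0.2626, 0.0526]), array([0.6018, 0.2626]), array([25., 26.]), 0.0)] 0.05522961492464712
disc ((602.4042358398438, 262.57049560546875), 79.35787200927734) [0.59649978 0.26272204 0.01705108]
```

```bash
sed -i 's/^LOOK.*/LOOK=[0.47,0.05,0.36]; TUB=np.array([0.5600,-0.1567])/' h.py
python3 - <<'E'
from h import *
L=np.array([.602,.2626]); G=-.018
y=quat_near([*L,.1],np.pi/2); robot.move_pose([*L,.08],down(y)); robot.servo_line([*L,G],velocity=.1); print(obs()['force']); robot.grab(); o=obs(); print(o['opening'],o['tcp_pos'],o['force'])
robot.servo_line([*L,.12],velocity=.15); o=obs(); print(o['opening'],o['force'])
a=[*TUB,.14]; robot.move_pose(a,down(quat_near(a,np.pi/2))); print(obs()['tcp_pos'],obs()['t'],obs()['opening'])
W,im=wlook('w6')
robot.servo_line([*TUB,G+.083],velocity=.08); robot.pause(.3); o=obs(); print(o['tcp_pos'],o['force'],o['opening'])
E
```

```text
[-0.3340382   0.59781826 -0.19560767]
0.0248908107596394 [ 0.60238438  0.26278821 -0.01751711] [-0.36113109 -0.1447722   3.3943961 ]
0.02424706622265993 [ 0.38501944  0.52929002 -0.99313211]
[ 0.56037838 -0.15569835  0.13985694] 66.6583 0.02451786542608761
[ 0.56021905 -0.1567919   0.06542006] [ 0.92219133  0.4215312  -1.23920847] 0.024857119376162768
```

View pics/w6.png

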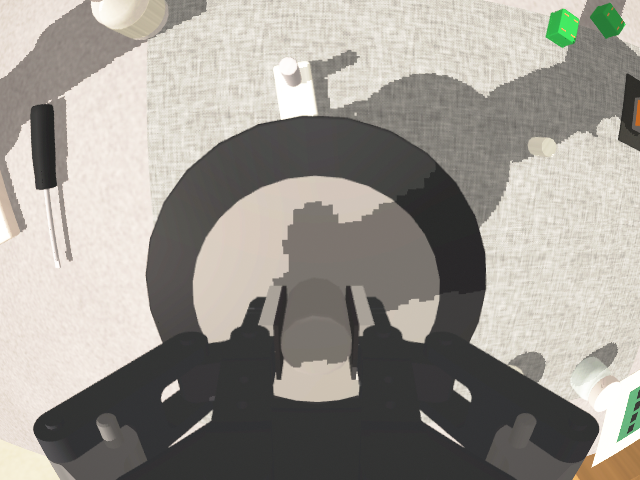

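```bash
cat >> h.py <<'E'
def lidpose(W):
    m=(np.hypot(W[...,0]-TUB[0],W[...,1]-TUB[1])<.095)&(W[...,2]>.06)&(W[...,2]<.115); P=W[m]
    z0=np.median(P[:,2])
    for _ in range(4):
        k=abs(P[:,2]-z0)<.003; A=np.c_[P[k][:,:2]-TUB,np.ones(k.sum())]; s=np.linalg.lstsq(A,P[k][:,2],rcond=None)[0]
        z0=np.c_[P[:,:2]-TUB,np.ones(len(P))]@s
    c=cv2.minEnclosingCircle((P[k][:,:2]*1000).astype(np.float32))
    return 'top z %.4f tilt %.4f'%(s[2],np.hypot(s[0],s[1])),s.round(3),np.round(c[0],1),round(c[1],1)
E
python3 - <<'E'
from h import *
print(lidpose(wlook()[0]))
z=obs()['tcp_pos'][2]
for i in range(30):
    z-=.001; robot.servo_line([*TUB,z],velocity=.02); o=obs(); f=o['force'][2]; print(round(z,4),o['tcp_pos'][2].round(4),f.round(1),o['opening'].round(4))
    if f>30 or z<.040: break
print(lidpose(wlook()[0]))
E
```

```text
('top z 0.1002 tilt 0.0063', array([ 0.006, -0.001,  0.1  ]), array([ 560.6, -156.8]), 79.0)Traceback (most recent call last):
  File "<stdin>", line 5, in <module>
AttributeError: 'float' object has no attribute 'round'
```

Run:
```python
from h import *
z=float(obs()['tcp_pos'][2])
for i in range(30):
    z-=.001; robot.servo_line([*TUB,z],velocity=.02); o=obs(); f=o['force'][2]; print(round(z,4),'%.4f %.1f %.4f'%(o['tcp_pos'][2],f,o['opening']))
    if f>30 or z<.040: break
print(lidpose(wlook()[0]),o['t'])
```

```text
0.0633 0.0632 -1.4 0.0241
0.0623 0.0622 -1.7 0.0246
0.0613 0.0612 -0.6 0.0244
0.0603 0.0602 -2.0 0.0246
0.0593 0.0592 -1.9 0.0246
0.0583 0.0582 -2.2 0.0248
0.0573 0.0572 -1.7 0.0246
0.0563 0.0562 -2.2 0.0243
0.0553 0.0554 -1.2 0.0247
0.0543 0.0549 4.0 0.0247
0.0533 0.0540 5.4 0.0247
0.0523 0.0530 5.5 0.0246
0.0513 0.0521 6.4 0.0245
0.0503 0.0511 6.7 0.0245
0.0493 0.0501 5.7 0.0245
0.0483 0.0494 8.0 0.0243
0.0473 0.0494 14.5 0.0238
0.0463 0.0493 20.2 0.0245
0.0453 0.0493 26.3 0.0243
0.0443 0.0493 32.2 0.0247
('top z 0.0842 tilt 0.0056', array([ 0.006, -0.001,  0.084]), array([ 560.1, -157.1]), 78.9) 73.4
```

Run:
```python
from h import *
robot.ungrasp(); p=obs()['tcp_pos']; robot.servo_line([*TUB,.16],velocity=.15)
robot.move_pose([TUB[0]-.06,TUB[1],.22],down(np.pi/2)); W,im=wlook('w7'); print(lidpose(W))
m=(W[...,2]>.06)&(W[...,2]<.085)&(np.hypot(W[...,0]-.4435,W[...,1]+.174)<.025); b=blobs(m,W)[0]; print(b)
d=b[3]-TUB; a=np.arctan2(d[1],d[0])%(2*np.pi); print(a,np.hypot(*d))
pos=lambda a,z:[TUB[0]+.118*np.cos(a),TUB[1]+.118*np.sin(a),z]
ori=lambda a:down(a-1.5*np.pi)
robot.move_pose(pos(a,.1),ori(a)); robot.servo_line(pos(a,.005),velocity=.1); robot.grab(); o=obs(); print(o['opening'],o['force'],o['tcp_pos'])
for i in range(40):
    a+=.06; robot.servo_line(pos(a,.005),ori(a),velocity=.06); o=obs(); f=o['force']; tt=-f[0]*np.sin(a)+f[1]*np.cos(a); rr=f[0]*np.cos(a)+f[1]*np.sin(a)
    print(round(a,2),'tan %.1f rad %.1f'%(tt,rr), end=' | ')
    if tt<-15 or abs(rr)>30: break
print(o['tcp_pos'],o['t'],o['opening'])
```

```text
('top z 0.0840 tilt 0.0006', array([ 0.   , -0.001,  0.084]), array([ 560.6, -157.1]), 79.3)
(array([296., 153.]), np.int32(172), array([ 0.4435, -0.1739,  0.0794]), array([ 0.4432, -0.174 ]), array([12., 11.]), 89.0)
3.2886399800592527 0.11807425629662045
0.011379973741291202 [-0.52960665  0.34877878  3.40695485] [ 0.44333591 -0.17401547  0.0052481 ]
3.35 tan 0.7 rad 1.4 | 3.41 tan 1.0 rad 0.9 | 3.47 tan 0.6 rad 1.1 | 3.53 tan 1.4 rad 1.6 | 3.59 tan 1.6 rad 1.7 | 3.65 tan 0.7 rad 1.2 | 3.71 tan 1.8 rad 2.6 | 3.77 tan 1.6 rad 1.7 | 3.83 tan 0.7 rad 1.1 | 3.89 tan 1.0 rad 3.1 | 3.95 tan 0.3 rad 3.0 | 4.01 tan 1.0 rad 1.3 | 4.07 tan -0.4 rad 2.8 | 4.13 tan 0.9 rad 2.8 | 4.19 tan 0.9 rad 2.5 | 4.25 tan 1.0 rad 2.5 | 4.31 tan 0.9 rad 3.4 | 4.37 tan 1.1 rad 2.7 | 4.43 tan 0.1 rad 3.2 | 4.49 tan 0.6 rad 2.7 | 4.55 tan 1.3 rad 3.0 | 4.61 tan 0.9 rad 2.8 | 4.67 tan 0.8 rad 3.1 | 4.73 tan -0.1 rad 3.2 | 4.79 tan 1.1 rad 2.3 | 4.85 tan -7.7 rad 4.9 | 4.91 tan -25.7 rad 5.2 | [ 0.57202083 -0.27368405  0.00508996] 86.9083 0.011445309183882868
```

View pics/w7.png

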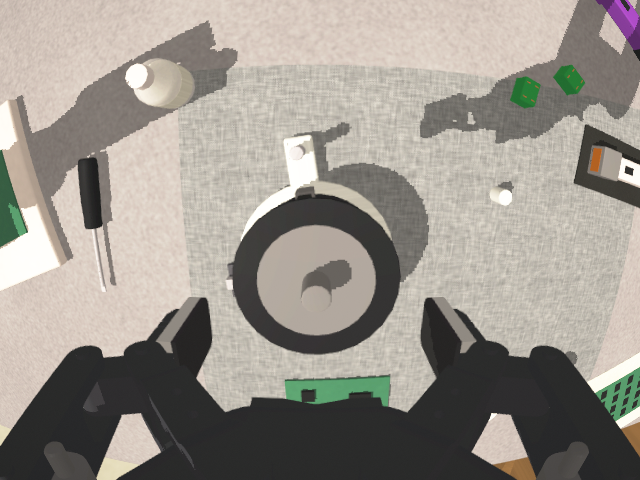

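```bash
cat >> h.py <<'E'
def wandpose(W,im,c0,R0=.1,zlo=.022,zhi=.045):
    x,y,z=W[...,0],W[...,1],W[...,2]
    m=(z>zlo)&(z<zhi)&(np.hypot(x-c0[0],y-c0[1])<R0); P=W[m]
    bs=blobs(m,W,200); return m,P,bs
E
python3 - <<'E'
from h import *
robot.ungrasp(); p=obs()['tcp_pos']; robot.servo_line([p[0],p[1],.12],velocity=.15)
im,d,c=None,None,None
robot.move_pose([.48,.10,.34],down(np.pi/2)); W,im=wlook('w8'); print(lidpose(W),obs()['t'])
m=(W[...,2]>.06)&(W[...,2]<.085)&(np.hypot(W[...,0]-.57,W[...,1]+.274)<.03); print([b[2:] for b in blobs(m,W,5)])
m,P,bs=wandpose(W,im,[.4445,.269])
for b in bs:
    print(b)
    t=np.deg2rad(b[5]); t=t if b[4][0]>b[4][1] else t+np.pi/2
    if np.sin(t)>0: t+=np.pi
    e=np.array([np.cos(t),np.sin(t)]); u=(P[:,:2]-b[3])@e; w=(P[:,:2]-b[3])@[-e[1],e[0]]
    for lo in np.arange(-.08,.08,.016):
        k=(u>lo)&(u<lo+.016)
        if k.sum()>5: print(round(lo,3),w[k].min().round(3),w[k].max().round(3),np.median(P[k][:,2]).round(3))
# rest mat
g=cv2.cvtColor(im,7); m=(abs(W[...,2]-.004)<.004)&(g<95)&(np.hypot(W[...,0]-.4445,W[...,1]-.269)<.125); 
m|=(W[...,2]>.01)&(W[...,2]<.045)&(np.hypot(W[...,0]-.4445,W[...,1]-.269)<.08)
print('mat',[b[1:] for b in blobs(cv2.morphologyEx(m.astype(np.uint8),cv2.MORPH_OPEN,np.ones((5,5))),W,500)])
# label
im,d,c=snap('scene','s2'); Ws=world(c,d); g=cv2.cvtColor(im,7); h,s,v=colors(im)
r=np.hypot(Ws[...,0]-TUB[0],Ws[...,1]-TUB[1])
m=(Ws[...,2]>.03)&(Ws[...,2]<.07)&(r<.08)&(r>.06)&(v>130)&(s<60); print('label',[b for b in blobs(m,Ws,5)], robot.spot_in('label','scene')[:1])
for b in blobs(m,Ws,5): q=b[2][:2]-TUB; print(np.arctan2(q[1],q[0]))
cv2.imwrite('pics/s2c.png',cv2.resize(im[180:300,190:490,::-1],None,fx=2.6,fy=2.6,interpolation=2))
E
```

```text
('top z 0.0842 tilt 0.0017', array([ 0.   , -0.002,  0.084]), array([ 559.9, -156.3]), 79.4) 90.2167
[(array([ 0.5712, -0.2703,  0.0749]), array([ 0.5723, -0.2728]), array([12., 12.]), 34.0)]
(array([435., 165.]), np.int32(2304), array([0.4426, 0.2566, 0.0326]), array([0.4412, 0.269 ]), array([151.,  38.]), 84.0)
-0.08 -0.009 0.02 0.033
-0.064 -0.01 0.018 0.033
-0.048 -0.011 0.018 0.033
-0.032 -0.011 0.017 0.032
-0.016 -0.012 0.017 0.032
0.0 -0.012 0.015 0.032
0.016 -0.013 0.016 0.033
0.032 -0.018 0.019 0.032
0.048 -0.019 0.019 0.033
0.064 -0.019 0.019 0.032
mat [(np.int32(6708), array([0.4427, 0.2677, 0.0033]), array([0.4454, 0.2793]), array([200.,  80.]), 80.0)]
label [] [{'point': [236.0, 256.8], 'p': 0.64}]
```

View pics/s2c.png

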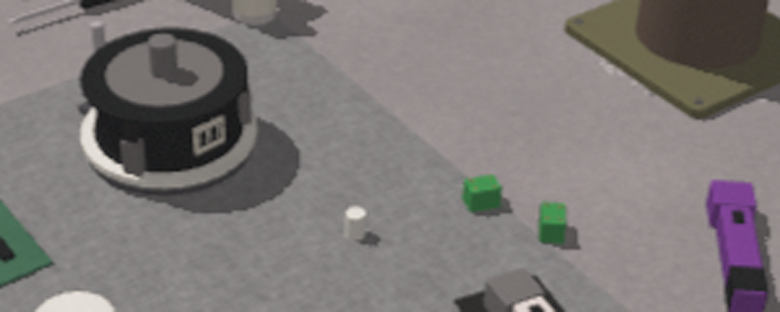

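View pics/w8.png

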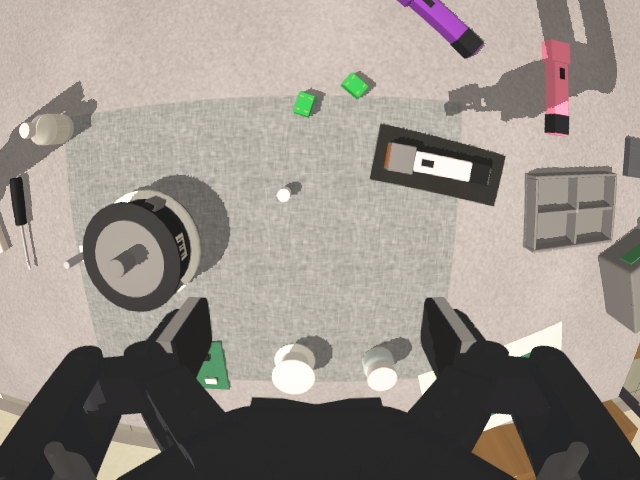

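Run:
```python
from h import *
im,d,c=snap('scene'); Ws=world(c,d); q=Ws[229:235,267:273].reshape(-1,3); q=np.median(q,0); print('label',q,np.arctan2(q[1]-TUB[1],q[0]-TUB[0]),np.hypot(*(q[:2]-TUB)))
P0=np.array([.4438,.269]); th=-1.7226; G=-.030
robot.move_pose([*P0,.06],down(th+np.pi/2)); W,im=wlook()
robot.servo_line([*P0,G],velocity=.08); print(obs()['force']); robot.grab(); o=obs(); print(o['opening'],o['force'],o['tcp_pos'],o['q'])
robot.servo_line([*P0,.05],velocity=.1); robot.pause(.2); o=obs(); print(o['opening'],o['force'],o['moment'],o['t'])
```

```text
label [ 0.55493719 -0.08709098  0.05013637] 1.6434005929876858 0.06979289058174828
[ 1.32920704  0.43789644 -0.36870385]
0.027180314403565907 [-0.59361617 -0.0817313   3.93774526] [ 0.44414163  0.26920884 -0.02957253] [4.63546257e-01 5.02336786e-01 1.88412251e+00 4.98276897e-05
 7.54270534e-01 6.15291619e-01]
0.02723228199398354 [ 0.56203113  0.12298955 -2.17604765] [-0.04201948  0.01905952  0.06436519] 95.2
```

Run:
```python
from h import *
D=1.665; e=np.array([np.cos(D),np.sin(D)]); yaw=D-np.pi/2
T=TUB+(.068+.125)*e; A=T+.04*e
robot.move_pose([*A,.05],down(yaw)); robot.servo_line([*A,.001],velocity=.1); robot.servo_line([*T,.001],velocity=.06); robot.pause(2.2)
o=obs(); print(o['tcp_pos'],T,o['opening'],o['grip_force'],o['t'])
im,d,c=snap('scene','s3'); cv2.imwrite('pics/s3c.png',cv2.resize(im[180:310,200:400,::-1],None,fx=4,fy=4,interpolation=2))
W=world(c,d)
# wand points: relative to commanded axis
u=(W[...,:2]-T)@(-e); w=(W[...,:2]-T)@np.array([-e[1],e[0]]); z=W[...,2]
for nm,ZW in (('scene',W),('wrist',wlook()[0])):
    u=(ZW[...,:2]-T)@(-e); w=(ZW[...,:2]-T)@np.array([e[1],-e[0]]); z=ZW[...,2]
    for lo in np.arange(-.085,.085,.017):
        k=(u>lo)&(u<lo+.017)&(abs(w)<.03)&(z>.055)&(z<.075)
        if k.sum()>3: print(nm,round(lo,3),k.sum(),w[k].min().round(3),w[k].max().round(3),np.median(z[k]).round(4))
```

```text
[0.54187125 0.03543879 0.00101786] [0.54184557 0.03544426] 0.026721728615251517 60.292707681655884 99.725
scene -0.085 74 -0.014 0.017 0.063
scene -0.068 85 -0.014 0.017 0.064
scene -0.051 76 -0.013 0.018 0.0634
scene -0.034 71 -0.012 0.017 0.064
scene -0.017 143 -0.026 0.03 0.0646
scene 0.0 41 -0.014 0.029 0.0653
scene 0.034 4 -0.0 0.006 0.0641
scene 0.051 10 -0.009 0.023 0.0617
scene 0.068 5 -0.012 0.021 0.0631
wrist -0.085 2191 -0.015 0.014 0.0633
wrist -0.068 4742 -0.015 0.014 0.0635
wrist -0.051 4282 -0.015 0.014 0.0633
wrist -0.034 3762 -0.015 0.014 0.0632
wrist -0.017 4907 -0.027 0.027 0.0633
wrist 0.0 2908 -0.014 0.014 0.0634
wrist 0.017 2012 -0.014 0.014 0.0634
```

View pics/s3c.png

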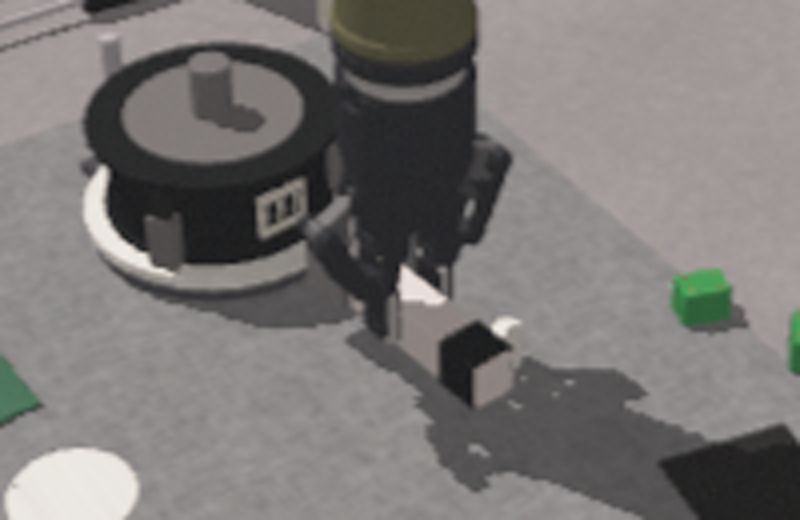

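Run:
```python
from h import *
robot.pause(1.0)
D=1.665; e=np.array([np.cos(D),np.sin(D)]); T=TUB+.193*e; A=T+.05*e
robot.servo_line([*A,.001],velocity=.08); robot.servo_line([*A,.06],velocity=.1)
M=np.array([.4454,.2793]); th=np.deg2rad(-100)
robot.move_pose([*M,.05],down(th+np.pi/2)); robot.servo_line([*M,-.027],velocity=.06); print(obs()['opening'],obs()['force'])
for z in (-.028,-.029,-.030):
    if obs()['force'][2]>2: break
    robot.servo_line([*M,z],velocity=.02)
print(obs()['force'],obs()['tcp_pos']); robot.ungrasp(); robot.servo_line([*M,.08],velocity=.1)
robot.move_pose([.48,.10,.34],down(np.pi/2)); W,im=wlook('w9')
print(lidpose(W)); m,P,bs=wandpose(W,im,M,.12); print(bs)
m=(W[...,2]>.06)&(W[...,2]<.085)&(np.hypot(W[...,0]-.57,W[...,1]+.274)<.03); print([b[2:] for b in blobs(m,W,5)],obs()['t'])
```

```text
0.026529921085471562 [-0.18989435 -0.31618295 -1.83307274]
[-0.19558498  0.16662932  4.53621544] [ 0.44554125  0.27936023 -0.02956236]
('top z 0.0842 tilt 0.0019', array([ 0.   , -0.002,  0.084]), array([ 560.1, -156.1]), 79.6)
[(array([441., 167.]), np.int32(2264), array([0.4445, 0.2667, 0.0325]), array([0.4457, 0.2794]), array([151.,  39.]), 80.0)]
[(array([ 0.571 , -0.2705,  0.0758]), array([ 0.572 , -0.2731]), array([13., 12.]), 72.0)] 109.1167
```

View pics/w9.png

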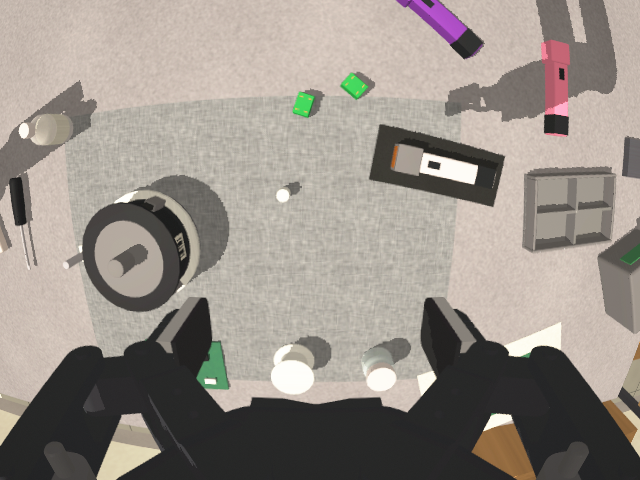

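```bash
python3 -c "
from rig import robot
print(robot.hand_in())"
```

```text
the job is handed in; nothing more can be done
None
```

I handed the job in with every step carried out, but the rig gave back no verdict: the four white relays are in the tub, the lid is seated and level, the turntable is at its stop, the label was read for about 3 s and the reader lies centred on its mat.

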